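Switch on the bench fan to cool a fresh 3D print

ROBOT

A 6-joint arm with a two-finger parallel gripper is mounted at the origin on the work surface. World frame = base frame: x ahead of the robot, y to its left, z up, the work surface at z = 0. Lengths are in m, angles in rad, forces in N, time in s.
With the tool pointing down it reaches from about 0.3 to 0.875 m from the base axis. Payload 6.4 kg.
Tool frame: the origin (TCP) lies between the finger pads; the fingertips stand 8 mm ahead of it and the grasp point (between the pads) lies 11 mm behind it; z points along the fingers, y is the direction in which the jaws open and shut (so a half turn about z gives the same grasp; the last joint's range is limited). The gripper opens to 85 mm and grips with 20 to 120 N. Pads are 22 mm wide; open, the fingers measure 114 mm over their backs; the gripper's body (76 mm by 85 mm) begins 54 mm behind the grasp point. The pads swing forward as they close: fully open they stand 13 mm farther back than shut.
Start: joints at [1.124, 0.181, 1.607, -0, 1.354, -0.206], TCP at [0.137, 0.558, 0.239] pointing down, gripper open.
Joint ranges: [-2.99, 2.99], [-0.89, 2.07], [0.3, 2.58], [-1.14, 4.28], [0, 2.63], [-3.12, 3.12]. Speed limits (rad/s): [2.57, 2.57, 3.01, 3.14, 3.14, 3.14].

INTERFACE

Orientations are given as a unit quaternion [w, x, y, z].
In Python, from bench import monitor, viewer, workorder, spotter gives the robot as it stands. The module is installed in compiled form; this text tells all that it offers.
- The arm moves only by the tool move_arm, never from a script. Its argument "motion" is a list of rows, each a list of 3 entries, a list of its own where there are three numbers: the shift along the tool's x, y, z in units of 60 mm (1.0 is 60 mm), then the turn, a rotation vector about the tool's x, y, z in units of 8 degrees (1.0 is 8 degrees), then the opening in per cent of the stroke, from 0 (shut) to 100 (fully open). In form: [[[dx, dy, dz], [rx, ry, rz], grip], ...]. A call has 1 to 10 rows; each row is the pose to reach, as a shift and turn from the pose commanded when the call began, along the tool's axes at that moment; what a row does not reach only later rows make up. A row lasts 1/8 s, in which the tool goes at most 62.5 mm and 10.7 degrees, less where a joint would pass 70% of its speed; a pose out of reach is approached as far as the arm can. A call with a gripper value outside its range is refused whole. The fingers move at their own pace and stop on an object; the grip force is fixed at half the most. Time passes only in rows, so rows that repeat a pose let the fingers close. It gives the time, the measured TCP pose, the force and the opening at its end, in the units of the state.
- monitor.get_obs(): the state, without advancing time (a new reading comes with each control period).
- viewer.camera(name): name is "scene" or "top" or "wrist"; returns the picture (400x640x3 uint8, blue, green, red); there is no depth.
- viewer.calibration(name): a dict with "fovy" (degrees; the focal length in pixels is half the picture's height over the tangent of half this angle, whatever the lens; pixels are square), "cx", "cy" (the principal point, pixels), "extrinsics" (4x4, takes a point from camera to world coordinates). Camera axes: x right, y down, z forward; pixel columns grow to the right and rows downward; lengths in m; the calibration is good to about 2 mm. A picture is of the moment at which its call begins: read the wrist's pose just before it. calibration takes no time and is no camera call; for the wrist camera it gives the pose at the moment of the call.
- workorder.hand_in(): hands the job in, once; it reports no verdict.
Trained networks look in the newest picture that a camera, given by its name, has taken for a name from the list of things; names that differ only in an ending like _2 or _b are one class to them, and where a whole thing is asked for, a point or a joint stands for the part that bears it (a point fixed in the world has none). Each returns a list of dicts, best first, with "score" (0 to 1); they miss things now and then, are a little off and sometimes report something else, mostly with a low value. They report only what shows in the picture. A call takes as long as a camera call.
- spotter.search_frame(camera, name): "centre" ([column, row] as shares, 0 to 1, of the picture: columns of its width, rows of its height, amid what is visible of it).
- spotter.outline_of(camera, name): "region" (400x640 bool, what is visible of it) and "centre" ([column, row] as shares, 0 to 1, of the picture: columns of its width, rows of its height, amid what is visible of it).
The state is a dict: "time_s": time; "q": joint angles; "dq": joint speeds; "joint_efforts": joint torques, N m; "eef_pos": TCP position; "eef_rot": TCP orientation; "wrist_force": force on the tool from outside, world axes, zero at the start; "torque": the same for the moment, N m; "opening": opening from 0.0 (shut) to 1.0 (fully open).
Only numpy, scipy, OpenCV 4.12 (cv2) and the standard library are available. Lean on these libraries where they do the work, as an engineer would, in place of code of your own. Each camera call takes 0.05 s, during which the arm holds its last target. There are 200 camera calls.

TASK

The print on the build plate is still warm: switch on the bench fan by flipping the toggle on its foot over to its other side, so that it snaps to on and stays there. The bench lamp beside it has the same toggle on the same sort of foot: leave the lamp switched off.

Things in the scene. Friction and masses are not known exactly. Their poses are not given: they have to be found in the camera images.
- fan: Fixed bench fan. Grey foot 100 (x) x 240 (y) x 15 mm high; origin at the centre of its underside, on the desk, z up. Upright black square fan 120 x 120 x 30 mm, top 143 mm above the desk, at y = +50 mm. Black switch block 60 (x) x 50 (y) mm, top 45 mm above the desk, at y = -85 mm; the bat's pivot is at (0, -85, 47) mm. The fan blows towards +x.
- fan_switch_tip (a point): Free end of the fan's toggle bat, a plain steel rod 45 mm from pivot to tip, 7 mm thick, 9 mm over the last 17 mm. Off, it leans 23 degrees to the fan's -x side, its tip 88 mm above the desk and 18 mm to the -x side of the pivot; on, it leans as much to the +x side.
- fan_switch (a joint): Angle of the fan's toggle bat about the fan's y axis (rad): 0 off (leaning to the fan's -x), 0.4 upright, 0.8 on (leaning to +x). A spring holds it against either stop and snaps it over once past upright; about 3 to 4 N on the upper half of the bat starts it moving.
- lamp_switch (a joint): Angle of the lamp's toggle bat (rad): 0 off, 0.8 on; it must stay off. The lamp, fixed beside the fan, has a foot, switch block and bat of the same sizes, the block also at its -y end; in place of the fan a thin post at y = +60 mm carries a flat white head 130 mm long, reaching to +x, top 228 mm above the desk.

How it is judged:
At the end, for the whole second after the job is handed in: The fan's toggle bat rests on the on side (joint above 0.7 of 0.8 rad) and the lamp's toggle bat is still off (below 0.1 rad) (value of joint fan_switch above 0.7 rad and value of joint lamp_switch below 0.1 rad); the robot touches nothing.
It fails at once if the lamp's toggle is flipped past its centre (value of joint lamp_switch above 0.4 rad).
It also fails if it takes over 35 s, if anything falls off the work surface, if the arm or the gripper's body presses on something with over 40 N, if the wrist force passes 120 N, or if a joint passes its speed limit or range.

## Working session

There is one attempt and no reset: what is moved stays moved. The work goes in short steps, Python scripts to look and compute and a tool call to move; the robot and the scene stay as the last step left them, time stands still between calls to the robot, and variables do not carry over. Pictures are saved under pics/ and viewed, about 8 in all and at most 12, crops included, and the job is handed in when it is done.

Besides the shell and the picture viewer there is one more tool, called after "Request:" as name(argument=value, ...) on one line, values as JSON. move_arm: Moves the arm, as the interface text tells. Its arguments: {"type":"object","properties":{"motion":{"type":"array","items":{"type":"array"}}},"required":["motion"]}

```bash
mkdir -p pics; python3 - <<'E'
from bench import monitor, viewer, spotter
import cv2, numpy as np
o=monitor.get_obs(); print(o["time_s"],o["eef_pos"],o["eef_rot"],o["opening"])
for c in ("scene","top"):
    im=viewer.camera(c); cv2.imwrite(f"pics/{c}0.png",im)
    k=viewer.calibration(c); print(c,k["fovy"],k["cx"],k["cy"],np.round(k["extrinsics"],3).tolist())
    for n in ("fan","fan_switch_tip","fan_switch","lamp_switch"):
        print(n,[(np.round(np.array(d["centre"])*[640,400],1).tolist(),round(d["score"],2)) for d in spotter.search_frame(c,n)])
E
```

```text
0.0 [0.13687206 0.55791086 0.23839026] [-2.74660974e-04  1.20104926e-01  9.92760812e-01 -8.37169313e-04] 0.998780398740125
scene 56.21981514974077 315.63515055999267 205.70836228469872 [[-0.302, 0.8, -0.519, 0.944], [0.953, 0.257, -0.159, 0.075], [0.007, -0.542, -0.84, 0.751], [0.0, 0.0, 0.0, 1.0]]
fan [([241.8, 196.9], 0.74)]
fan_switch_tip []
fan_switch [([211.0, 164.1], 0.52)]
lamp_switch []
top 51.39464241202003 319.64940307002547 197.1743803208852 [[-0.083, -0.976, 0.2, 0.38], [-0.997, 0.081, -0.021, -0.039], [0.004, -0.201, -0.98, 0.833], [0.0, 0.0, 0.0, 1.0]]
fan []
fan_switch_tip [([457.1, 213.0], 0.55)]
fan_switch []
lamp_switch [([211.4, 246.0], 0.62)]
```

View pics/scene0.png

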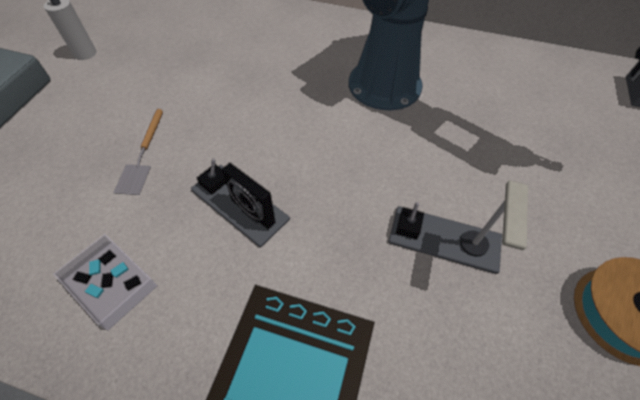

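View pics/top0.png

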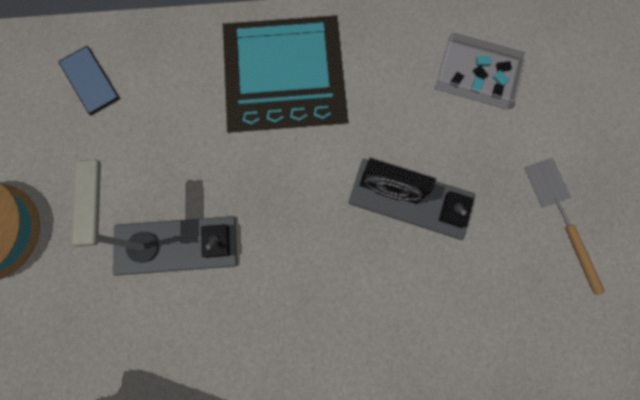

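The scene view shows the fan foot with its block at about (212,178) and the lamp at about (408,222). The top view shows the fan's block at (457,209) on the foot's right end, and the lamp at left with its block at (215,241). Fan local +x points up in the top image (world +x, away from the base).

```bash
cat > h.py <<'E'
import numpy as np
from bench import viewer
def ray(k,px):
    f=200/np.tan(np.radians(k["fovy"]/2)); E=np.array(k["extrinsics"])
    d=E[:3,:3]@np.array([(px[0]-k["cx"])/f,(px[1]-k["cy"])/f,1]); return E[:3,3],d
def onz(k,px,z):
    o,d=ray(k,px); return o+d*(z-o[2])/d[2]
def proj(k,P):
    f=200/np.tan(np.radians(k["fovy"]/2)); E=np.linalg.inv(np.array(k["extrinsics"]))
    p=E[:3,:3]@np.asarray(P)+E[:3,3]; return np.array([f*p[0]/p[2]+k["cx"],f*p[1]/p[2]+k["cy"]])
E
python3 - <<'E'
from h import *
import cv2
a=cv2.imread("pics/top0.png")[145:245,340:490]; b=cv2.imread("pics/scene0.png")[145:250,185:335][:100]
cv2.imwrite("pics/crop.png",np.hstack([cv2.resize(x,(0,0),fx=2.6,fy=2.6,interpolation=cv2.INTER_CUBIC) for x in (a,b)]))
k=viewer.calibration("top")
for p in [(350,206),(465,238),(476,192)]: print(p,onz(k,p,.015).round(4))
print("block",onz(k,(458,209),.045).round(4)); print("lampblock",onz(k,(216,241),.045).round(4))
E
```

```text
(350, 206) [ 0.524 -0.115  0.015]
(465, 238) [ 0.4415 -0.3348  0.015 ]
(476, 192) [ 0.5316 -0.3712  0.015 ]
block [ 0.4957 -0.319   0.045 ]
lampblock [0.4727 0.1472 0.045 ]
```

View pics/crop.png

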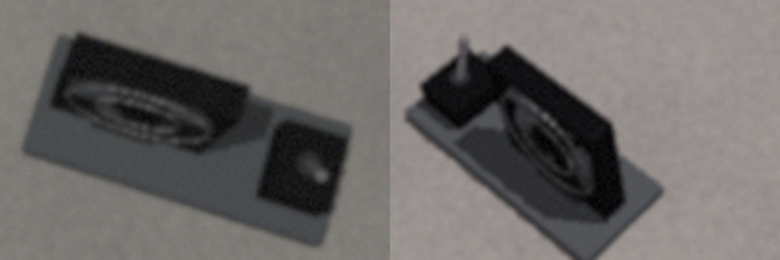

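The crop shows the foot's top corners at about (348.5,203.5), (463,239), (474.6,193) and (363,158.5) in the top picture, and the bat's bright end near (464,212). I'll fit the pose to those and check which way the bat leans.

```bash
cat >> h.py <<'E'
def world(p,L):
    x,y,t=p; c,s=np.cos(t),np.sin(t); return np.array([x+c*L[0]-s*L[1],y+s*L[0]+c*L[1],L[2]])
E
python3 - <<'E'
from h import *
from scipy.optimize import least_squares
k=viewer.calibration("top"); ks=viewer.calibration("scene")
obs=[(k,(348.5,203.5),(-.05,.12,.015)),(k,(463,239),(-.05,-.12,.015)),(k,(474.6,193),(.05,-.12,.015)),(k,(363,158.5),(.05,.12,.015)),
(ks,(185+(663-390)/2.6,145+190/2.6),(.05,.12,.015)) if 0 else (k,(458,209.5),(0,-.085,.045))]
f=lambda p:np.concatenate([proj(kk,world(p,L))-px for kk,px,L in obs])
r=least_squares(f,[.5,-.24,-.3]); p=r.x; print(p.round(4),r.fun.round(1)); np.save("fan.npy",p)
for n,L in dict(piv=(0,-.085,.047),tipoff=(-.018,-.085,.088),tipon=(.018,-.085,.088)).items():
    w=world(p,L); print(n,w.round(4),proj(k,w).round(1),proj(ks,w).round(1))
E
```

```text
[ 0.5294 -0.2405 -0.3954] [-1.  -0.   0.9  1.3  1.3  0.1 -1.1 -0.6 -0.1 -1. ]
piv [ 0.4967 -0.3189  0.047 ] [458.2 208.3] [211.8 173. ]
tipoff [ 0.4801 -0.312   0.088 ] [463.3 213.7] [213.7 157.2]
tipon [ 0.5133 -0.3259  0.088 ] [468.  195.2] [201.6 166.6]
```

Off is confirmed: predicted tip (463,214) in the top picture and (214,157) in the scene one, both matching what shows. I'll push along fan +x with shut fingers. Next I work out the shifts.

```bash
cat >> h.py <<'E'
from scipy.spatial.transform import Rotation as R
def shift(obs,P,yawx=None):
    q=np.array(obs["eef_rot"]); r=R.from_quat(q[[1,2,3,0]])
    s=r.inv().apply(np.asarray(P)-obs["eef_pos"])/.06
    t=None
    if yawx is not None:   # want tool z down, tool x along yawx
        x=np.append(yawx,0); z=np.array([0,0,-1.]); M=np.column_stack([x,np.cross(z,x),z])
        t=np.degrees((r.inv()*R.from_matrix(M)).as_rotvec())/8
    return s.round(3), None if t is None else t.round(3)
E
python3 - <<'E'
from h import *
from bench import monitor
o=monitor.get_obs(); p=np.load("fan.npy"); u=-np.array([np.cos(p[2]),np.sin(p[2])])
print(shift(o,(.36,.12,.29),u)); B=world(p,(-.05,-.088,.24)); print(B,shift(o,B,u))
E
```

```text
(array([-5.35 , -6.21 , -0.845]), array([-1.000e-03, -0.000e+00,  1.107e+00]))
[ 0.44938108 -0.30245076  0.24      ] (array([-8.4760e+00, -1.2692e+01, -1.1000e-02]), array([-1.000e-03, -0.000e+00,  1.107e+00]))
```

Request:
move_arm(motion=[[[0,0,-0.85],[0,0,0],0],[[-5.35,-6.2,-0.85],[0,0,1.1],0],[[-5.35,-6.2,-0.85],[0,0,1.1],0],[[-5.35,-6.2,-0.85],[0,0,1.1],0],[[-5.35,-6.2,-0.85],[0,0,1.1],0],[[-5.35,-6.2,-0.85],[0,0,1.1],0],[[-5.35,-6.2,-0.85],[0,0,1.1],0],[[-5.35,-6.2,-0.85],[0,0,1.1],0],[[-5.35,-6.2,-0.85],[0,0,1.1],0],[[-5.35,-6.2,-0.85],[0,0,1.1],0]])

```text
time_s: 1.75
eef_pos: [0.3615, 0.1175, 0.2905]
eef_rot: [0.0, 0.199, 0.98, -0.0]
wrist_force: [-0.0, 0.3, -0.0]
opening: -0.001
```

```bash
python3 - <<'E'
from h import *
from bench import monitor
o=monitor.get_obs(); p=np.load("fan.npy"); u=-np.array([np.cos(p[2]),np.sin(p[2])])
print(o["time_s"],o["eef_pos"],o["q"].round(2),shift(o,world(p,(-.05,-.088,.24)),u))
E
```

```text
1.75 [0.3615342  0.11746067 0.29052366] [-0.   -0.34  1.99 -0.    1.49 -1.17] (array([-4.083, -5.869,  0.848]), array([-0.002,  0.007, -0.045]))
```

Request:
move_arm(motion=[[[-4.1,-5.85,0.85],[0,0,0],0],[[-4.1,-5.85,0.85],[0,0,0],0],[[-4.1,-5.85,0.85],[0,0,0],0],[[-4.1,-5.85,0.85],[0,0,0],0],[[-4.1,-5.85,0.85],[0,0,0],0],[[-4.1,-5.85,0.85],[0,0,0],0],[[-4.1,-5.85,0.85],[0,0,0],0],[[-4.1,-5.85,0.85],[0,0,0],0],[[-4.1,-5.85,0.85],[0,0,0],0],[[-4.1,-5.85,0.85],[0,0,0],0]])

```text
time_s: 3.0
eef_pos: [0.4527, -0.2963, 0.2397]
eef_rot: [0.0, 0.195, 0.981, 0.0]
wrist_force: [-0.4, -1.0, 0.7]
opening: 0.001
```

```bash
python3 - <<'E'
from h import *
from bench import monitor
import cv2
o=monitor.get_obs(); k=viewer.calibration("wrist"); im=viewer.camera("wrist"); p=np.load("fan.npy")
u=-np.array([np.cos(p[2]),np.sin(p[2])])
print(o["time_s"],o["eef_pos"],np.array(k["extrinsics"])[:3,3])
for L,c in (((0,-.085,.047),(0,255,0)),((-.018,-.085,.088),(0,0,255)),((-.03,-.11,.045),(255,0,255)),((-.03,-.06,.045),(255,0,255)),((.03,-.11,.045),(255,0,255)),((.03,-.06,.045),(255,0,255)),((-.05,-.12,.015),(255,255,0)),((-.05,.12,.015),(255,255,0))):
    q=proj(k,world(p,L)); print(L,q.round(1)); cv2.circle(im,tuple(int(v) for v in q.round()),2,c,-1)
cv2.imwrite("pics/w1.png",im)
print(shift(o,world(p,(-.05,-.088,.082)),u))
E
```

```text
3.0 [ 0.45273488 -0.29629248  0.23969188] [ 0.38831569 -0.26862448  0.37516222]
(0, -0.085, 0.047) [315.4 219. ]
(-0.018, -0.085, 0.088) [314.8 216.1]
(-0.03, -0.11, 0.045) [292.8 192.7]
(-0.03, -0.06, 0.045) [338.2 192.9]
(0.03, -0.11, 0.045) [293.8 242.8]
(0.03, -0.06, 0.045) [337.1 243. ]
(-0.05, -0.12, 0.015) [286.1 169.5]
(-0.05, 0.12, 0.015) [490.1 170.5]
(array([ 0.013, -0.116,  2.628]), array([0.001, 0.002, 0.022]))
```

View pics/w1.png

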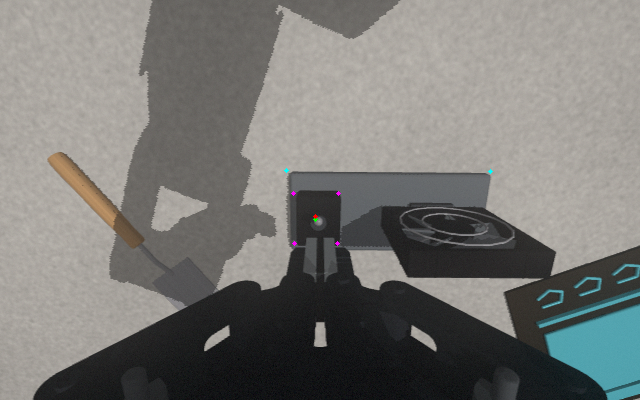

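The wrist view shows the bat end at (319,222) and the block spanning columns 297–341. That is about 3–4 px (mm) right and down of my projection, so I correct for it. No sideways shift is needed. I go straight down to a fingertip height of about 74 mm.

Request:
move_arm(motion=[[[0,0,0.8],[0,0,0],0],[[0,0,1.6],[0,0,0],0],[[0,0,2.2],[0,0,0],0],[[0,0,2.63],[0,0,0],0],[[0,0,2.63],[0,0,0],0],[[0,0,2.63],[0,0,0],0]])

```text
time_s: 3.8
eef_pos: [0.4532, -0.2981, 0.083]
eef_rot: [0.001, 0.196, 0.981, -0.001]
wrist_force: [0.2, -0.1, 0.2]
opening: 0.001
```

Request:
move_arm(motion=[[[-0.1,0,0],[0,0,0],0],[[-0.2,0,0],[0,0,0],0],[[-0.3,0,0],[0,0,0],0],[[-0.4,0,0],[0,0,0],0],[[-0.48,0,0],[0,0,0],0],[[-0.56,0,0],[0,0,0],0],[[-0.64,0,0],[0,0,0],0],[[-0.72,0,0],[0,0,0],0],[[-0.72,0,0],[0,0,0],0]])

```text
time_s: 4.92
eef_pos: [0.4927, -0.3148, 0.0815]
eef_rot: [0.0, 0.196, 0.981, -0.0]
wrist_force: [-0.4, 1.0, 0.1]
opening: 0.003
```

```bash
python3 - <<'E'
from h import *
from bench import monitor
import cv2
o=monitor.get_obs(); p=np.load("fan.npy"); w=world(p,(0,0,0)); c,s=np.cos(p[2]),np.sin(p[2]); d=o["eef_pos"]-w
print(o["time_s"],"local",(c*d[0]+s*d[1]).round(4),(-s*d[0]+c*d[1]).round(4),o["eef_pos"][2],o["wrist_force"])
v=[cv2.resize(viewer.camera(n)[y:y+110,x:x+150],(0,0),fx=2.6,fy=2.6,interpolation=cv2.INTER_CUBIC) for n,x,y in (("top",390,150),("scene",150,110))]
cv2.imwrite("pics/push.png",np.hstack(v))
E
```

```text
4.925 local -0.0052 -0.0827 0.08152309077198555 [-0.39416514  0.96264248  0.11521936]
```

View pics/push.png

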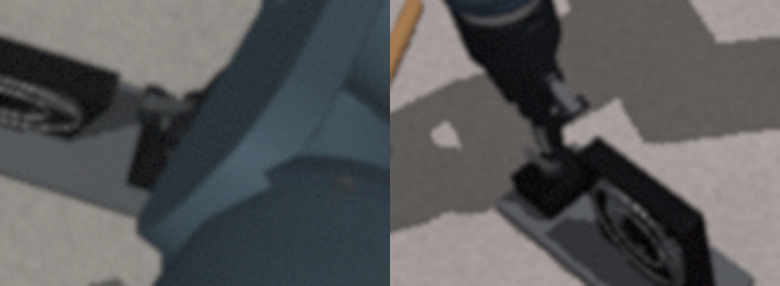

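The right-hand view shows the bat end at scene pixel about (204,168), just ahead of the fingers. That matches the predicted on position (202,167), so it snapped over. The force is near zero. Now I back off and lift.

Request:
move_arm(motion=[[[0.3,0,0],[0,0,0],0],[[0.7,0,0],[0,0,0],0],[[0.8,0,-0.8],[0,0,0],0],[[0.8,0,-1.6],[0,0,0],0],[[1.5,0,-2.6],[0,0,0],0],[[2.0,0,-2.8],[0,0,0],0],[[2.0,0,-2.8],[0,0,0],0],[[2.0,0,-2.8],[0,0,0],0]])

```text
time_s: 6.02
eef_pos: [0.3815, -0.2685, 0.2493]
eef_rot: [0.0, 0.196, 0.981, -0.0]
wrist_force: [0.1, -0.3, 0.3]
opening: 0.005
```

```bash
python3 - <<'E'
from h import *
from bench import monitor
import cv2
o=monitor.get_obs(); print(o["time_s"],o["eef_pos"],o["wrist_force"].round(2))
k=viewer.calibration("wrist"); a=viewer.camera("wrist"); p=np.load("fan.npy")
for x in (-.018,.018): print(x,proj(k,world(p,(x,-.085,.088))).round(1),proj(viewer.calibration("scene"),world(p,(x,-.085,.088))).round(1))
b=viewer.camera("scene")
v=[cv2.resize(i,(390,286),interpolation=cv2.INTER_CUBIC) for i in (b[130:240,160:310],b[160:270,350:500])]
cv2.imwrite("pics/end.png",np.vstack([np.hstack(v),cv2.resize(a[100:300,200:473],(780,300))[:, :780] if 0 else cv2.resize(a[140:290,220:500],(780,300))]))
E
```

```text
6.025 [ 0.38154507 -0.26851645  0.24931498] [ 0.1  -0.27  0.35]
-0.018 [316.9 280. ] [213.7 157.2]
0.018 [316.9 308.8] [201.6 166.6]
```

View pics/end.png

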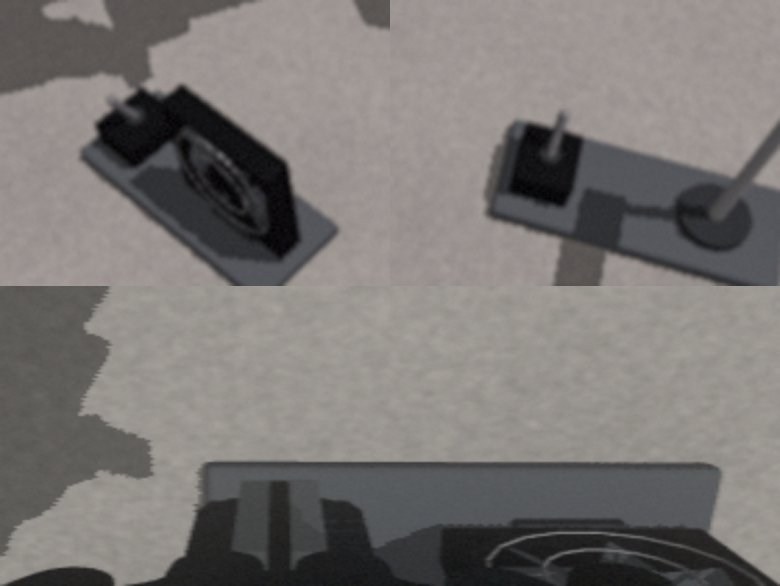

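The fan's bat end is at scene pixel about (203,169), so it is on (predicted 202,167; off would be 214,157). The lamp's bat still leans back as at the start, so it is off. The arm is clear of everything.

```bash
python3 -c "
from bench import workorder
print(workorder.hand_in())"
```

```text
the job is handed in; nothing more can be done
None
```

The fan's toggle is switched on. I pushed it over with the shut fingers along the fan's +x, then backed off and lifted clear. I handed the job in at about 6 s of the 35 s allowed.

- **Fan toggle:** In the last scene picture the bat's end is at about (203,169). The on position predicts (202,167) and off predicts (214,157).
- **Lamp toggle:** It still leans to the off side as at the start. The arm stayed well away from it.
- **Robot:** The gripper was clear of the fan, and the wrist force was below 0.5 N.
- **Disagreement:** My pose fit from the top picture was about 3–4 mm off in the wrist view, and I allowed for that in the push. The wrist view after the push could not confirm the toggle because the fingers hid it.

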